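# Pin the length stop at its hidden index hole

## Task

Lock the sliding length stop on its rail: take the stop pin out of the wooden pin block, put it down the bore of the stop's guide block, slide the stop along with the pin tip riding lightly on the strip underneath until the tip finds the hidden index hole, then push the pin fully home, collar down on the guide block, and let go. Feel for the hole with a light pressure and do not force the pin or the stop. Leave the other things on the bench where they are.

Things in the scene. Friction and masses are not known exactly. Their poses are not given: they have to be found in the camera images.
- pin: Steel stop pin, 80 to 170 g, upright in the pin block's middle bore at the start. Origin: centre of its tip (lower end); z up to the knob. Round: yaw is idle. Shank 12 mm diameter, 51 mm long, nose tapered to 9 mm over the last 3 mm; collar 20 mm diameter, 51 to 57 mm above the tip; round black knob 28 mm diameter, 57 to 83 mm above the tip.
- pin_block: Dark wooden block fixed to the bench, 50 x 100 x 56 mm high (x, y, z). Three bores of 14 mm, 32 mm apart along y, 53 mm deep; the pin stands in the middle one, its collar on the block's top and its tip 5 mm above the bench; the outer two are empty. Origin: centre of its underside.
- rail: Aluminium channel rail bolted to the bench, 60 mm wide (x), 420 mm long (y), black end caps with bolts up to 50 mm high. Origin: centre of its underside; the stop slides along its y.
- strip_face (a point): Mid-length of the rail's centre line (axes as the rail's) on the face of the steel index strip clamped in its channel, 40 mm above the bench. The strip has one blind hole, 13.5 mm diameter, 18 mm deep, on the centre line. The stop's shoe hides it and its place is not measured: it lies from 22 mm to the -y side to 28 mm to the +y side of this point. The strip does not move.
- stop (a joint): Place of the stop carriage along the rail, m: 0 at its -y end (bore 50 mm to the -y side of strip_face), 0.095 at its +y end. It starts at 0 to 0.010; with the bore over the hole it reads somewhere from 0.028 to 0.078. It slides with about 2.5 N of friction and stays where it is left; a pin in its bore drags it along.
- stop_mouth (a point): Centre of the bore's mouth on the top of the stop's guide block, 75 mm above the bench; moves with the stop, axes as the rail's. Guide block: dark steel, 36 x 36 mm, 22 mm high. Bore 13.5 mm, 2 mm chamfer. The strip lies 35 mm below the mouth. Spring balls 12 mm down grip the shank: the pin does not sink by its weight, pushing it takes about 3 to 7 N once past the balls.
- shoe (a point): Centre of the top of the stop's aluminium shoe, which carries the guide block: 62 mm wide (x), 180 mm long (y), 53 mm above the bench. At its +y end a steel stop flap stands out to +x, nowhere above 59 mm. Moves with the stop, axes as the rail's.
- offcut: White moulding offcut lying on the bench, 60 x 110 x 20 mm, loose, not part of the job. Origin: centre of its underside.
- sanding_block: Cork sanding block with a yellow sole, 66 x 101 x 33 mm, loose, not part of the job. Origin: centre of its underside.
- glue: White glue bottle, 60 mm diameter, 150 mm tall, standing at the right, loose, not part of the job. Origin: centre of its underside.
Mind the look-alikes: they are no part of the job. Leave any green, orange or yellow look-alike of the pin alone.

How it is judged:
By the outcome, as a careful person would: the job done as asked, in the order asked, and still so for the second after the job is handed in, with the robot touching nothing.
It also fails if it takes over 72 s, if anything falls off the work surface, if the arm or the gripper's body presses on something with over 40 N, if the wrist force passes 120 N, or if a joint passes its speed limit or range.

## Robot

A 6-joint arm with a two-finger parallel gripper is mounted at the origin on the work surface. World frame = base frame: x ahead of the robot, y to its left, z up, the work surface at z = 0. Lengths are in m, angles in rad, forces in N, time in s.
With the tool pointing down it reaches from about 0.425 to 1.125 m from the base axis. Payload 14.9 kg.
Tool frame: the origin (TCP) lies midway between the tips of the shut fingers; the grasp point (between the pads) lies 19 mm behind it; z points along the fingers, y is the line along which they close (so a half turn about z gives the same grasp; the last joint's range is limited). The gripper opens to 91 mm and grips with 3 to 60 N. Pads are 32 mm wide; open, the fingers measure 118 mm over their backs; the gripper's body (76 mm by 178 mm) begins 60 mm behind the grasp point.
Start: joints at [1.183, 0.379, 1.734, -0, 1.028, -0.033], TCP at [0.243, 0.656, 0.214] pointing down, gripper open.
Joint ranges: [-2.77, 2.77], [-0.74, 2.19], [0, 2.66], [-1.06, 4.2], [0.31, 2.87], [-3.08, 3.08]. Speed limits (rad/s): [1.89, 1.89, 2.39, 3.14, 3.14, 3.14].

## Interface

Orientations are given as [roll, pitch, yaw] about the fixed x, y, z axes, in that order (R = Rz(yaw) Ry(pitch) Rx(roll)).
In Python, from station import robot, imaging gives the robot as it stands.
- The arm moves only by the shell command python3 -m inch 'ROWS' [FORCE]. ROWS is text: rows parted by semicolons, each of 7 numbers parted by spaces: the shift along the tool's x, y, z in m, then the turn, a rotation vector about the tool's x, y, z in rad, then the finger opening in m, from 0 to 0.0912. A call has 1 to 12 rows; each row shifts and turns the commanded pose from where the row before left it, along the tool's axes as they then stand; what a row does not reach is not made up. A row lasts 1/10 s, in which the tool goes at most 50 mm and 8.59 degrees, less where a joint would pass 70% of its speed; a pose out of reach is approached as far as the arm can. A call is refused whole if a number of a shift passes 0.05 or a number of a turn 0.15, either way. A call with a gripper value outside its range is refused whole. The fingers move at their own pace and stop on an object; FORCE is the grip in N (left out, the last holds). Time passes only in rows, so rows that do not move let the fingers close. It gives the time, the measured TCP pose, the force, the opening and the grip force at its end, in the units of the state.
- robot.sense(): the state, without advancing time (a new reading comes with each control period).
- imaging.read_camera(name): name is "side" or "top" or "wrist"; returns a dict with "color" (480x640x3 uint8, red, green, blue), "camera_matrix" (3x3 intrinsics, pixels), "world_to_cam" (4x4, takes a point from world to camera coordinates). Camera axes: x right, y up, looking along -z (the intrinsics and any distortion apply to the point x, -y, -z); pixel columns grow to the right and rows downward; lengths in m; the calibration is good to about 2 mm. The wrist camera is an equidistant fisheye: a pixel r from the principal point sees the ray r / f radians off the axis. A picture is of the moment at which its call begins. There is no depth.
- robot.job_done(): hands the job in; it is judged then, once.
The state is a dict: "clock": time; "q": joint angles; "qvel": joint speeds; "joint_efforts": joint torques, N m; "tool_pos": TCP position; "tool_rot": TCP orientation; "contact_force": force on the tool from outside, world axes, zero at the start; "torque": the same for the moment, N m; "gripper_width": finger opening in m; "finger_force": force on a finger pad.
Only numpy, scipy, OpenCV 4.12 (cv2) and the standard library are available. Lean on these libraries where they do the work, as an engineer would, in place of code of your own. Each camera call takes 0.05 s, during which the arm holds its last target. There are 200 camera calls.

## Working session

There is one attempt and no reset: what is moved stays moved. The work goes in short steps, Python scripts to look and compute and a shell command to move; the robot and the scene stay as the last step left them, time stands still between calls to the robot, and variables do not carry over. Pictures are saved under pics/ and viewed, at most 10 in all, crops included, and the job is handed in when it is done.

```bash
ls; mkdir -p pics; python3 - <<'E'
from station import robot, imaging
import cv2, numpy as np
s=robot.sense(); print({k:np.round(v,3).tolist() for k,v in s.items()})
for n in("top","side"):
    r=imaging.read_camera(n); cv2.imwrite(f"pics/{n}0.png",r["color"][:,:,::-1]); print(n,r["camera_matrix"].tolist(),np.round(r["world_to_cam"],3).tolist())
E
```

```text
pics
{'clock': 0.0, 'q': [1.183, 0.379, 1.735, 0.0, 1.028, -0.033], 'qvel': [-0.002, -0.001, -0.001, -0.001, -0.0, -0.001], 'joint_efforts': [-0.002, -76.374, -43.436, 0.065, 0.043, -0.0], 'tool_pos': [0.243, 0.656, 0.213], 'tool_rot': [-3.14, -0.0, 2.787], 'contact_force': [-0.63, -0.937, -0.326], 'torque': [0.009, 0.015, 0.007], 'finger_force': 0.0, 'gripper_width': 0.091}
top [[590.2287632448028, 0.0, 316.4441727081508], [0.0, 590.2287632448028, 235.85419615350142], [0.0, 0.0, 1.0]] [[-0.009, -1.0, 0.006, -0.117], [0.983, -0.008, 0.182, -0.502], [-0.182, 0.007, 0.983, -1.051], [0.0, 0.0, 0.0, 1.0]]
side [[458.5963363570549, 0.0, 321.9203915143127], [0.0, 458.5963363570549, 237.0062732532058], [0.0, 0.0, 1.0]] [[-0.97, -0.243, -0.007, 0.47], [0.128, -0.535, 0.835, -0.211], [-0.206, 0.81, 0.55, -0.777], [0.0, 0.0, 0.0, 1.0]]
```

View pics/top0.png

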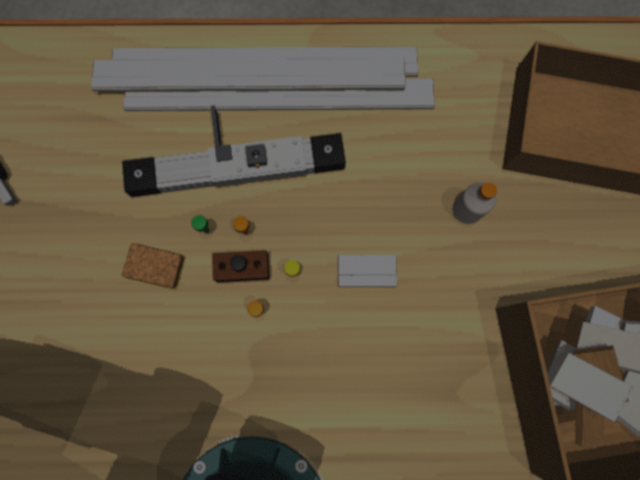

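View pics/side0.png

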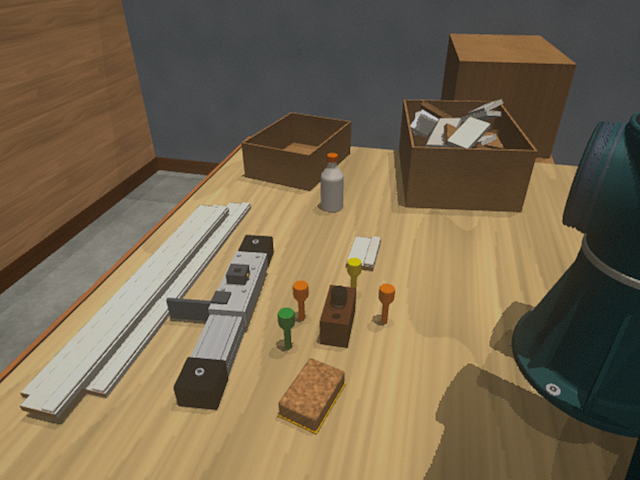

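The top view shows what could be taken for the pin: green knob (200,223), orange (241,225), yellow (292,268), orange (256,308), and a black knob in the dark block (238,263). I choose the black one, as it stands in the pin block. The guide block is at (257,155), and the rail end-cap bolts are at (138,173) and (328,149). The side view agrees: black knob at about (340,297), stop guide block at (238,272).

```bash
cat > h.py <<'E'
import numpy as np, cv2
from station import robot, imaging
def ray(r,u,v):
    K=r["camera_matrix"];T=r["world_to_cam"]
    d=np.array([(u-K[0,2])/K[0,0],-(v-K[1,2])/K[1,1],-1.]); R=T[:3,:3]
    return -R.T@T[:3,3], R.T@d
def onz(r,u,v,z):
    c,d=ray(r,u,v); return c+d*(z-c[2])/d[2]
def proj(r,p):
    K=r["camera_matrix"];q=r["world_to_cam"]@np.append(p,1); return K[0,0]*q[0]/-q[2]+K[0,2],-K[1,1]*q[1]/-q[2]+K[1,2]
E
python3 - <<'E'
from h import *
r=imaging.read_camera("top"); s=imaging.read_camera("side")
for n,u,v,z in(("knob",238,263,.075),("bore",257,155,.075),("boltL",138,173,.05),("boltR",328,149,.05),("wb1",221,266,.056),("wb2",257,265,.056)):
    p=onz(r,u,v,z);print(n,p.round(4),"side px",np.round(proj(s,p),1))
a=cv2.resize(r["color"][120:320,110:360],None,fx=3,fy=3,interpolation=2)
b=cv2.resize(s["color"][220:420,180:400],None,fx=2,fy=2,interpolation=2)
cv2.imwrite("pics/c1.png",a[:,:,::-1]); cv2.imwrite("pics/c2.png",b[:,:,::-1])
E
```

```text
knob [0.4471 0.0202 0.075 ] side px [339.4 294.5]
bore [ 0.649 -0.012  0.075] side px [240.  267.7]
boltL [0.6235 0.2146 0.05  ] side px [200.1 369.9]
boltR [ 0.6683 -0.1447  0.05  ] side px [256.4 239.9]
wb1 [0.4445 0.0535 0.056 ] side px [336.7 315.4]
wb2 [ 0.4458 -0.0121  0.056 ] side px [343.7 291.4]
```

View pics/c1.png

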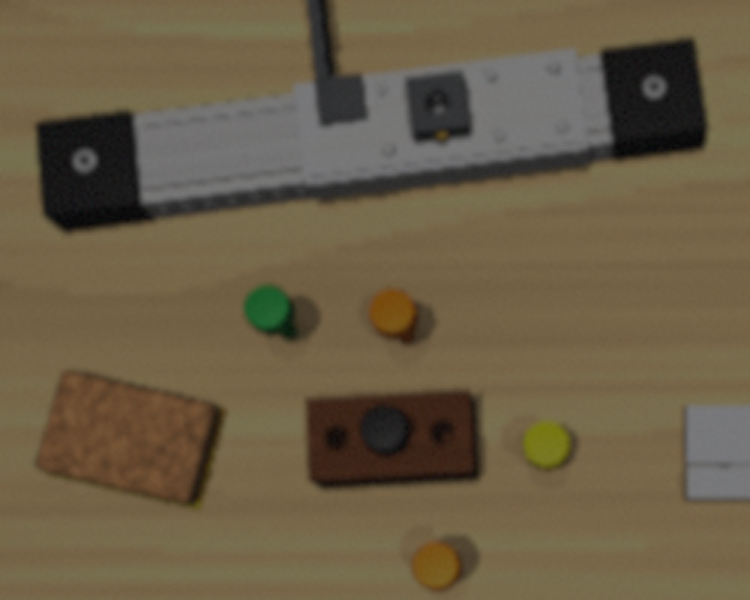

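View pics/c2.png

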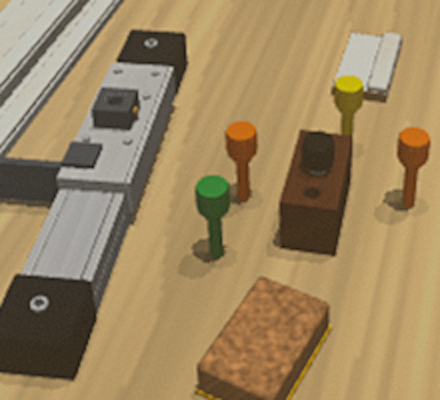

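The crops show the black-knobbed pin in the middle bore (c1 385,429, between the empty bores at 336,437 and 443,432). The bore mouth is at c1 (438,102) and c2 (116,101). The colour look-alikes stand free on the bench. Next I refine these points from both views.

```bash
python3 - <<'E'
from h import *
r=imaging.read_camera("top"); s=imaging.read_camera("side")
def blob(im,u,v,w,th):
    g=im["color"].max(2)[v-w:v+w+1,u-w:u+w+1].astype(float); 
    m=(cv2.resize(g,None,fx=8,fy=8,interpolation=2)<th).astype(np.uint8)
    n,l,st,c=cv2.connectedComponentsWithStats(m); 
    i=min((i for i in range(1,n) if st[i,4]>60),key=lambda i:np.hypot(*(c[i]-m.shape[0]/2)))
    return (c[i]+.5)/8-.5+[u-w,v-w], st[i,2:]/8
g=r["color"].max(2)
print(g[256:272,228:250]); print(g[144:166,244:270]); print(s["color"].max(2)[260:290,224:254])
c=[]
for p,q in (((238.3,263),(339,296)),((256,154),(238,270.5))):
    A=[];b=[]
    for im,(u,v) in((r,p),(s,q)):
        o,d=ray(im,u,v);d/=np.linalg.norm(d);M=np.eye(3)-np.outer(d,d);A.append(M);b.append(M@o)
    print("tri",np.linalg.solve(sum(A),sum(b)))
# scan orange/green/yellow positions for clearance
h=cv2.cvtColor(r["color"],cv2.COLOR_RGB2HSV)
E
```

```text
[[60 61 57 54 49 44 35 32 31 27 28 31 32 37 38 45 53 55 60 61 60 61]
 [60 60 58 49 37 31 30 28 28 29 31 30 28 29 26 33 39 51 57 59 58 62]
 [59 59 51 41 30 26 28 30 28 33 28 30 28 31 32 27 29 36 48 55 57 61]
 [60 58 48 35 27 28 30 30 31 31 33 32 32 33 31 26 25 30 36 44 54 62]
 [61 55 41 33 26 33 31 28 33 31 34 31 34 30 33 32 25 25 34 42 51 57]
 [58 50 36 30 28 29 33 34 31 31 33 35 34 35 34 33 28 24 31 38 47 56]
 [59 49 35 30 30 34 32 32 36 37 35 35 31 35 38 35 29 22 25 39 49 57]
 [59 52 41 30 30 32 35 35 35 35 39 36 38 39 40 38 29 18 22 36 51 56]
 [62 57 41 32 35 35 32 34 35 38 37 39 37 41 39 37 28 23 30 43 53 63]
 [63 58 45 35 32 34 34 39 36 39 41 41 39 43 39 35 24 21 37 51 61 66]
 [64 61 52 38 33 33 37 38 40 40 39 41 40 42 37 29 20 16 40 56 61 66]
 [64 60 57 46 33 33 35 38 42 42 42 41 41 36 30 21 15 24 43 54 62 60]
 [61 60 59 52 42 33 32 35 38 39 39 42 37 30 27 19 22 32 49 55 58 59]
 [58 59 57 55 48 35 33 30 32 32 32 31 29 23 20 22 27 43 52 57 58 56]
 [59 59 59 59 55 50 43 35 28 28 25 23 26 24 30 36 44 49 57 57 57 59]
 [60 60 59 59 59 57 53 48 42 35 33 30 33 37 41 49 53 56 58 60 59 
[... 5535 characters left out ...]
162 167 169 172 170 167 170 171 171 171 165 144 139 142 152 143 128
  127 135 138 166 178 175 173 176 176 170 164 180]
 [177 180 178 179 177 175 174 176 178 175 176 168 164 166 166 175 173 166
  169 178 181 176 175 174 174 173 177 162 169 189]
 [169 175 178 175 172 170 172 174 175 175 174 173 175 174 174 173 175 174
  175 175 177 175 175 173 174 175 166 164 184 168]
 [150 163 179 174 174 170 174 172 174 173 171 174 176 172 171 175 169 171
  167 172 171 171 174 174 173 177 147 164 193 144]
 [117 157 180 177 171 173 176 172 175 172 174 174 172 170 174 170 172 173
  168 168 167 154 163 176 174 175 148 164 182 125]]
tri [0.44770618 0.02008978 0.07142497]
tri [ 0.65280689 -0.00960655  0.0693406 ]
```

```bash
python3 -m inch '0 0 0 0 0 -0.12 0.06;0 0 0 0 0 -0.12 0.06;0 0 0 0 0 -0.12 0.06;0 0 0 0 0 -0.118 0.06;-0.02 -0.04 0 0 0 0 0.06;-0.02 -0.045 0 0 0 0 0.06;-0.02 -0.045 0 0 0 0 0.06;-0.02 -0.045 0 0 0 0 0.06;-0.02 -0.045 0 0 0 0 0.06;-0.02 -0.045 0 0 0 0 0.06;0 -0.045 0 0 0 0 0.06;0 -0.045 0 0 0 0 0.06'; python3 - <<'E'
from h import *
im=imaging.read_camera("top")
for n,u,v,z in(("knobtop",238.2,262.8,.088),("bore",256,153.6,.075)): print(n,onz(im,u,v,z))
E
```

```text
clock: 1.5
tool_pos: [0.4063, 0.3171, 0.2139]
tool_rot: [3.142, 0.0, -3.019]
contact_force: [1.7, -0.1, 0.4]
gripper_width: 0.06
finger_force: 0.0
knobtop [0.44564586 0.01816337 0.088     ]
bore [ 0.65177396 -0.0101376   0.075     ]
```

```bash
python3 -m inch '0 -0.045 0 0 0 0 0.05;0 -0.045 0 0 0 0 0.05;0 -0.045 0 0 0 0 0.05;0 -0.045 0 0 0 0 0.05;0 -0.045 0 0 0 0 0.05;-0.0023 -0.045 0 0 0 0 0.05;0 -0.03 0.02 0 0 0 0.05;0 0 0.035 0 0 0 0.05;0 0 0.035 0 0 0 0.05;0 0 0 0 0 0 0.05;0 0 0 0 0 0 0.05'; python3 - <<'E'
from h import *
im=imaging.read_camera("wrist"); cv2.imwrite("pics/w1.png",im["color"][:,:,::-1]); print(im["camera_matrix"].tolist(),im["world_to_cam"].round(3).tolist())
E
```

```text
clock: 2.65
tool_pos: [0.445, 0.0215, 0.1244]
tool_rot: [3.141, -0.001, -3.018]
contact_force: [0.4, 0.8, 1.1]
gripper_width: 0.0503
finger_force: 0.0
[[371.64829954431775, 0.0, 320.3967438802928], [0.0, 371.64829954431775, 237.85857640531063], [0.0, 0.0, 1.0]] [[-0.123, 0.992, 0.0, 0.034], [-0.951, -0.118, -0.286, 0.433], [-0.283, -0.036, 0.958, -0.179], [0.0, 0.0, 0.0, 1.0]]
```

View pics/w1.png

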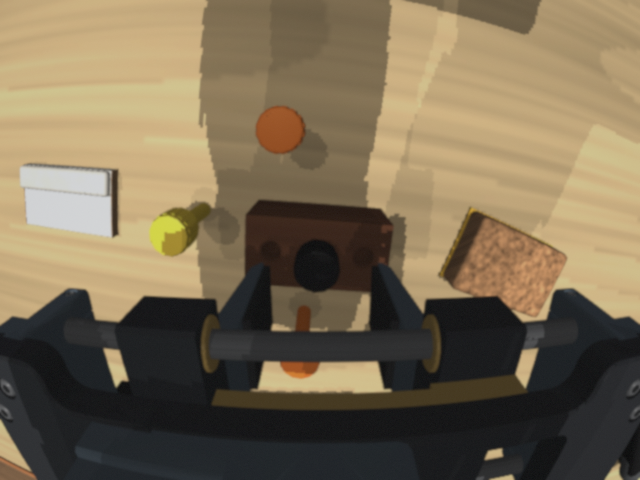

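The wrist view shows the black knob at about (317,264) in the middle bore, between the open fingers (tips near 258 and 382). The orange pins are at (280,130) and (300,350).

```bash
cat >> h.py <<'E'
def wray(r,u,v):
    K=r["camera_matrix"];T=r["world_to_cam"]
    a,b=(u-K[0,2])/K[0,0],(v-K[1,2])/K[1,1]; t=np.hypot(a,b); k=np.sin(t)/t
    R=T[:3,:3]; return -R.T@T[:3,3], R.T@np.array([a*k,-b*k,-np.cos(t)])
def wonz(r,u,v,z):
    c,d=wray(r,u,v); return c+d*(z-c[2])/d[2]
E
python3 - <<'E'
from h import *
im=imaging.read_camera("wrist")
g=im["color"].max(2)
m=(g<45).astype(np.uint8); m[:,:292]=0;m[:,342:]=0;m[:235]=0;m[296:]=0
n,l,st,c=cv2.connectedComponentsWithStats(m); i=1+st[1:,4].argmax(); print(st[i],c[i])
cs,_=cv2.findContours((l==i).astype(np.uint8),0,1); print(cv2.minEnclosingCircle(cs[0]))
u,v=c[i]
for z in(.075,.088): print(wonz(im,u,v,z))
E
```

```text
[ 292  237   49   53 2038] [316.43915604 263.56133464]
((316.0, 263.5), 26.575464248657227)
[0.44903662 0.01891435 0.075     ]
[0.44415041 0.01845356 0.088     ]
```

```bash
python3 -m inch '-0.001 -0.003 0.02 0 0 0 0.05;0 0 0.025 0 0 0 0.05;0 0 0.0135 0 0 0 0.05;0 0 0.006 0 0 0 0.05;0 0 0 0 0 0 0.02;0 0 0 0 0 0 0.02;0 0 0 0 0 0 0.02;0 0 0 0 0 0 0.02;0 0 0 0 0 0 0.02' 30
```

```text
clock: 3.65
tool_pos: [0.4472, 0.0186, 0.0604]
tool_rot: [-3.141, 0.001, -3.018]
contact_force: [-2.0, 1.0, 10.2]
gripper_width: 0.0275
finger_force: 30.0
```

```bash
python3 -m inch '0 0 -0.005 0 0 0 0.02;0 0 -0.02 0 0 0 0.02;0 0 -0.03 0 0 0 0.02;0 0 -0.03 0 0 0 0.02;0 0 -0.02 0 0 0 0.02;0 0 0 0 0 0 0.02;0 0 0 0 0 0 0.02'; python3 - <<'E'
from h import *
s=robot.sense(); print(s["contact_force"],s["gripper_width"],s["tool_pos"])
im=imaging.read_camera("wrist"); cv2.imwrite("pics/w2.png",im["color"][120:420,150:490,::-1])
im=imaging.read_camera("side"); cv2.imwrite("pics/s2.png",im["color"][220:340,280:440,::-1])
a=cv2.imread("pics/w2.png");b=cv2.resize(cv2.imread("pics/s2.png"),(400,300),interpolation=2);cv2.imwrite("pics/w2s2.png",np.hstack([a,b]))
E
```

```text
clock: 4.35
tool_pos: [0.4463, 0.0185, 0.1645]
tool_rot: [-3.141, 0.001, -3.018]
contact_force: [-0.3, 0.2, -1.7]
gripper_width: 0.0272
finger_force: 30.0
[-0.29250266  0.17770204 -1.73600124] 0.02719719026908409 [0.44630745 0.01854749 0.16446809]
```

View pics/w2s2.png

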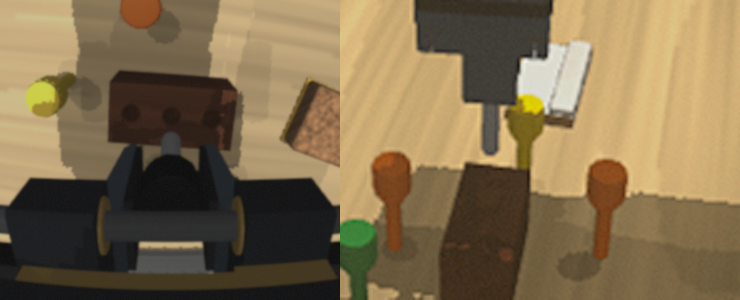

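The wrist crop shows the pin held between the fingers with its tip at about full pixel (321,253), and the block is now empty. The side crop shows the shank hanging upright, tip at about (340,281). Now I measure the tip relative to the TCP.

```bash
python3 - <<'E'
from h import *
w=imaging.read_camera("wrist"); s=imaging.read_camera("side")
print(wonz(w,321,253,.109)); 
A=[];b=[]
for o,d in(wray(w,321,253),ray(s,340,280)):
    d=d/np.linalg.norm(d);M=np.eye(3)-np.outer(d,d);A.append(M);b.append(M@o)
print(np.linalg.solve(sum(A),sum(b)))
print("px of nominal tip", proj(s,np.array([.4463,.0185,.109])), proj(s,np.array([.4463,.0185,.16])))
E
```

```text
[0.44285289 0.01806655 0.109     ]
[0.4455515  0.01812998 0.10572952]
px of nominal tip (np.float64(340.3487218004659), np.float64(278.96086040935097)) (np.float64(340.8187837767916), np.float64(254.9937812461811))
```

```bash
python3 -m inch '-0.03 -0.01 0 0 0 0 0.02;-0.04 -0.01 0 0 0 0 0.02;-0.04 -0.01 0 0 0 0 0.02;-0.04 -0.01 0 0 0 0 0.02;-0.035 -0.01 0 0 0 0 0.02;-0.0156 -0.0038 0.01 0 0 0 0.02;0 0 0.01 0 0 0 0.02;0 0 0 0 0 0 0.02;0 0 0 0 0 0 0.02'; python3 - <<'E'
from h import *
s=robot.sense(); t=s["tool_pos"]
im=imaging.read_camera("wrist"); a=im["color"][180:300,240:400]
b=imaging.read_camera("side")["color"][200:300,180:300]
cv2.imwrite("pics/w3.png",np.hstack([cv2.resize(a,(480,360),interpolation=2),cv2.resize(b,(300,250),interpolation=2)[:360] if 0 else cv2.copyMakeBorder(cv2.resize(b,(312,260),interpolation=2),0,100,0,0,0)])[:,:,::-1])
def wproj(p):
    q=im["world_to_cam"]@np.append(p,1); x,y,z=q[0],-q[1],-q[2]; r=np.hypot(x,y);k=np.arctan2(r,z)/r*im["camera_matrix"][0,0]
    return np.round((x*k+320.4,y*k+237.86),1)
print("tip px",wproj(np.array([t[0],t[1],t[2]-.0554])),"bore px if below",wproj(np.array([t[0],t[1],.075])), wproj(np.array([t[0]+.005,t[1],.075])))
E
```

```text
clock: 5.45
tool_pos: [0.6506, -0.01, 0.1436]
tool_rot: [3.141, -0.002, -3.018]
contact_force: [0.7, 0.1, -1.9]
gripper_width: 0.0274
finger_force: 30.0
tip px [321.2 256.8] bore px if below [321.1 250.3] [320.2 257.2]
```

View pics/w3.png

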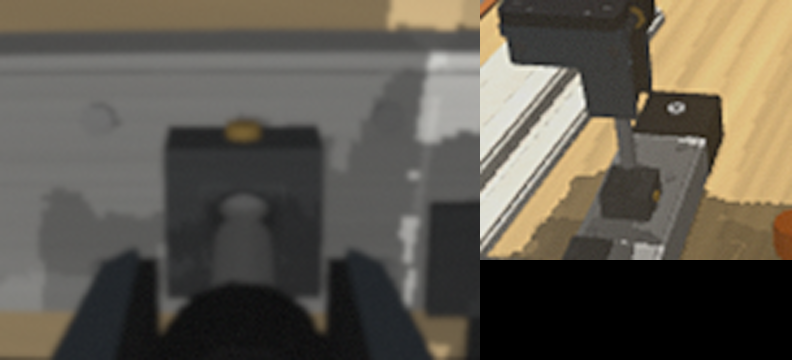

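The wrist crop shows the tip at about full pixel (321,249). The guide-block face spans about (295..347, 230..279), with the dark bore rim just around the tip. The side crop shows the shank right above the bore at about (237,262). I need to measure the tip-to-bore offset in x.

```bash
python3 - <<'E'
from h import *
w=imaging.read_camera("wrist"); s=imaging.read_camera("side"); t=robot.sense()["tool_pos"]
g=w["color"].max(2)
for c in(300,308,313,321,329,334,341): print("w col",c,g[225:285:1,c])
h=s["color"].max(2)
for r in range(244,272,2): print("s row",r,h[r,226:252])
for z in(-.0554,-.03,-.01): print(np.round(proj(s,t+[0,0,z]),1))
for x in(.648,.652,.656): print("bore",np.round(proj(s,[x,-.01,.075]),1))
E
```

```text
w col 300 [ 36  38  43  50  54  55  53  54  53  54  55  54  55  53  54  56  55  55
  53  54  53  54  54  53  54  55  56  54  55  50  47  44  43  44  44  43
  45  43  45  47  50  53  54  54  53  52  49  44  45  44  45  52  73  92
 100  98  84  61  40  29]
w col 308 [39 39 42 48 53 55 53 53 53 53 54 55 55 55 55 56 55 56 57 54 51 48 49 50
 47 49 47 45 43 43 44 44 45 44 43 44 47 50 50 49 48 47 44 45 44 44 44 43
 43 44 41 34 27 21 19 21 17 17 16 17]
w col 313 [38 38 43 50 53 54 54 53 53 52 55 56 55 54 54 55 56 53 51 48 45 50 52 50
 46 38 35 34 37 42 50 55 60 61 62 62 62 63 62 64 64 63 64 63 64 64 63 65
 60 51 36 24 20 18 18 15 18 20 21 16]
w col 321 [72 50 42 49 54 54 52 52 53 53 54 54 54 53 54 54 52 57 71 82 85 85 82 77
 72 70 69 67 68 67 67 66 68 68 67 68 68 67 68 68 68 69 67 69 68 69 67 66
 58 42 26 16 21 19 16 20 16 17 16 17]
w col 329 [38 39 44 49 52 53 53 53 52 51 55 54 54 53 53 54 53 53 50 46 48 50 50 48
 41 37 33 35 36 38 41 45 52 55 54 57 58 57 59 59 59 61 60 59 60 60 60 59
 57 49 37 24 18 16 20 16 17 17 17 17]
w col 334 [37 39 44 49 53 54 52 52 51 52 53 55 54 53 54 54 53 54 52 5
[... 1390 characters left out ...]
111 112 109 111]
s row 262 [214 218 221 219 162 114 120 110  95  95  95  90  87  89 101 106 110 118
 115 114 115 112 114 111 112 109]
s row 264 [208 203 185 152  81  51  59  67  74  82  85  86  71  71  74  76  76  72
  78  88  95  98  97 108 112 110]
s row 266 [123 132 118  81  57  61  64  62  62  62  62  60  61  70  66  65  69  69
  62  66  63  64  57  97 115 110]
s row 268 [136 123  86  58  58  61  61  63  60  65  61  61  65  64  58  62  69  69
  65  66  69  57  52  97 114 103]
s row 270 [128  90  61  62  63  62  62  62  58  61  61  69  63  61  62  64  67  70
  70  64  63  53  55  78 107 105]
[237.4 261.9]
[235.9 251. ]
[234.7 242.1]
bore [240.1 268.4]
bore [238.1 268.1]
bore [236.2 267.8]
```

```bash
cat >> h.py <<'E'
def wproj(im,p):
    q=im["world_to_cam"]@np.append(p,1); x,y,z=q[0],-q[1],-q[2]; r=np.hypot(x,y);k=np.arctan2(r,z)/r*im["camera_matrix"][0,0]
    return np.round((x*k+im["camera_matrix"][0,2],y*k+im["camera_matrix"][1,2]),1)
E
python3 - <<'E'
from h import *
w=imaging.read_camera("wrist"); t=robot.sense()["tool_pos"]
for n,p in(("tip near",(-.0045,0,-.0554)),("tip near low3",(-.0045,0,-.0584)),("collar near",(-.010,0,-.0044)),("knob low near",(-.014,0,.0016)),("knob top near",(-.014,0,.0276)),("knob top far",(.014,0,.0276))): print(n,wproj(w,t+np.array(p)),wproj(w,t+np.array(p)-[.004,0,0]))
E
```

```text
tip near [322.  250.2] [322.8 244.3]
tip near low3 [322.  248.7] [322.8 242.9]
collar near [323.8 272. ] [324.8 264.7]
knob low near [325. 269.] [326.  261.5]
knob top near [325.7 291.4] [326.9 282.9]
knob top far [317.7 346.1] [318.8 338.8]
```

The bright patch at wrist rows 243–248 is the lit near chamfer of the bore, also visible in the top view, and not the pin tip. With that, all views agree: the bore is about 1.5 mm further in x. I correct for it and enter gently.

```bash
python3 -m inch '-0.0015 0 0.005 0 0 0 0.02;0 0 0.005 0 0 0 0.02;0 0 0.003 0 0 0 0.02;0 0 0.002 0 0 0 0.02;0 0 0.002 0 0 0 0.02;0 0 0.002 0 0 0 0.02;0 0 0 0 0 0 0.02'
```

```text
clock: 6.4
tool_pos: [0.6533, -0.01, 0.1251]
tool_rot: [3.141, -0.001, -3.018]
contact_force: [-1.6, 0.9, -3.4]
gripper_width: 0.0275
finger_force: 30.0
```

```bash
python3 -m inch '0 0 0.002 0 0 0 0.02;0 0 0.002 0 0 0 0.02;0 0 0.002 0 0 0 0.02;0 0 0 0 0 0 0.02'; python3 -m inch '0 0 0.002 0 0 0 0.02;0 0 0.002 0 0 0 0.02;0 0 0.002 0 0 0 0.02;0 0 0 0 0 0 0.02'
```

```text
clock: 6.8
tool_pos: [0.6534, -0.01, 0.1191]
tool_rot: [3.141, -0.0, -3.018]
contact_force: [-0.7, 1.2, -2.0]
gripper_width: 0.0269
finger_force: 30.0
clock: 7.2
tool_pos: [0.6532, -0.01, 0.1129]
tool_rot: [-3.142, -0.001, -3.018]
contact_force: [-1.0, 0.1, -3.4]
gripper_width: 0.0273
finger_force: 30.0
```

```bash
python3 -m inch '0 0 0.002 0 0 0 0.02;0 0 0.002 0 0 0 0.02;0 0 0.002 0 0 0 0.02;0 0 0 0 0 0 0.02'; python3 -m inch '0 0 0.002 0 0 0 0.02;0 0 0.002 0 0 0 0.02;0 0 0.002 0 0 0 0.02;0 0 0 0 0 0 0.02';python3 -c "
from h import *
cv2.imwrite('pics/s4.png',cv2.resize(imaging.read_camera('side')['color'][190:310,160:320,::-1],(640,480),interpolation=2))"
```

```text
clock: 7.6
tool_pos: [0.6532, -0.01, 0.1068]
tool_rot: [3.142, -0.001, -3.018]
contact_force: [-2.4, 0.7, -5.3]
gripper_width: 0.0273
finger_force: 30.0
clock: 8.0
tool_pos: [0.6533, -0.01, 0.1009]
tool_rot: [3.142, -0.001, -3.018]
contact_force: [-2.5, 0.2, -4.4]
gripper_width: 0.0272
finger_force: 30.0
```

View pics/s4.png

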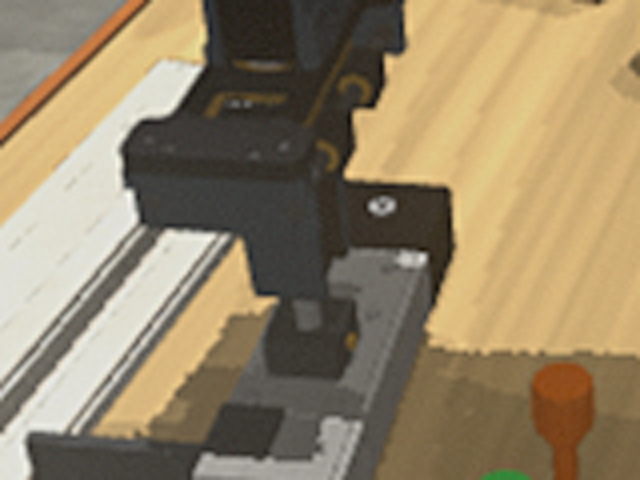

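The side crop shows the shank inside the guide-block bore at about (310,325) and standing straight. I go on down to the strip and watch the force.

```bash
python3 -m inch '0 0 0.0015 0 0 0 0.02;0 0 0.0015 0 0 0 0.02;0 0 0 0 0 0 0.02'; python3 -m inch '0 0 0.001 0 0 0 0.02;0 0 0 0 0 0 0.02';python3 -m inch '0 0 0.001 0 0 0 0.02;0 0 0 0 0 0 0.02'
```

```text
clock: 8.35
tool_pos: [0.6534, -0.01, 0.0982]
tool_rot: [3.141, -0.0, -3.018]
contact_force: [-4.5, 0.8, -1.6]
gripper_width: 0.0271
finger_force: 30.0
clock: 8.55
tool_pos: [0.6534, -0.01, 0.0973]
tool_rot: [3.142, -0.0, -3.018]
contact_force: [-4.6, 1.8, -1.0]
gripper_width: 0.0274
finger_force: 30.0
clock: 8.75
tool_pos: [0.6534, -0.0099, 0.0963]
tool_rot: [3.142, -0.0, -3.018]
contact_force: [-4.2, 0.6, -2.2]
gripper_width: 0.0275
finger_force: 30.0
```

```bash
python3 -m inch '0.001 0 0 0 0 0 0.02;0 0 0.0005 0 0 0 0.02;0 0 0 0 0 0 0.02'; python3 -m inch '0 0 0.001 0 0 0 0.02;0 0 0 0 0 0 0.02';python3 -m inch '0 0 0.001 0 0 0 0.02;0 0 0 0 0 0 0.02'
```

```text
clock: 9.05
tool_pos: [0.6529, -0.0102, 0.0961]
tool_rot: [-3.141, 0.001, -3.018]
contact_force: [-2.1, 0.5, -0.8]
gripper_width: 0.0272
finger_force: 30.0
clock: 9.25
tool_pos: [0.6531, -0.0102, 0.0954]
tool_rot: [-3.141, 0.001, -3.018]
contact_force: [-2.3, 1.3, 4.1]
gripper_width: 0.0272
finger_force: 30.0
clock: 9.45
tool_pos: [0.6534, -0.0102, 0.0952]
tool_rot: [-3.141, 0.001, -3.018]
contact_force: [-5.7, 2.0, 15.4]
gripper_width: 0.0272
finger_force: 30.0
```

Contact with the strip came at TCP z 0.0955, as expected. I ease off to a light pressure.

```bash
python3 -m inch '0.0005 0 -0.0009 0 0 0 0.02;0 0 0 0 0 0 0.02'; python3 -m inch '0 0.003 0 0 0 0 0.02;0 0.003 0 0 0 0 0.02;0 0 0 0 0 0 0.02'
```

```text
clock: 9.65
tool_pos: [0.6528, -0.0102, 0.0954]
tool_rot: [-3.141, 0.001, -3.018]
contact_force: [-1.4, 1.8, 5.9]
gripper_width: 0.0275
finger_force: 30.0
clock: 9.95
tool_pos: [0.6522, -0.0048, 0.0954]
tool_rot: [-3.14, 0.002, -3.018]
contact_force: [-0.9, -4.7, 5.2]
gripper_width: 0.0273
finger_force: 30.0
```

```bash
python3 -m inch '0 0.003 0 0 0 0 0.02;0 0.003 0 0 0 0 0.02;0 0.003 0 0 0 0 0.02;0 0.001 0 0 0 0 0.02;0 0 0 0 0 0 0.02'; for i in 1 2; do python3 -m inch '0 0.0015 0 0 0 0 0.02;0 0.001 0 0 0 0 0.02;0 0 0 0 0 0 0.02' | grep -E "pos|contact"; done
```

```text
clock: 10.45
tool_pos: [0.651, 0.005, 0.0954]
tool_rot: [-3.14, 0.002, -3.018]
contact_force: [-1.0, -6.4, 5.2]
gripper_width: 0.0274
finger_force: 30.0
tool_pos: [0.6507, 0.0074, 0.0954]
contact_force: [-0.3, -6.9, 6.4]
tool_pos: [0.6504, 0.0098, 0.0954]
contact_force: [-0.6, -6.6, 5.7]
```

```bash
for i in 1 2 3 4; do python3 -m inch '0 0.0015 0 0 0 0 0.02;0 0.001 0 0 0 0 0.02;0 0 0 0 0 0 0.02' | grep -E "pos|contact"; done
```

```text
tool_pos: [0.6501, 0.0123, 0.0954]
contact_force: [-0.5, -6.2, 5.3]
tool_pos: [0.6497, 0.0148, 0.0954]
contact_force: [-1.7, -6.4, 5.0]
tool_pos: [0.6494, 0.0173, 0.0954]
contact_force: [-0.4, -5.8, 5.6]
tool_pos: [0.6491, 0.0197, 0.0954]
contact_force: [-2.1, -7.0, 6.8]
```

```bash
for i in 1 2 3 4; do python3 -m inch '0 0.0015 0 0 0 0 0.02;0 0.001 0 0 0 0 0.02;0 0 0 0 0 0 0.02' | grep -E "pos|contact"; done
```

```text
tool_pos: [0.6489, 0.0222, 0.0954]
contact_force: [-1.3, -7.2, 5.9]
tool_pos: [0.6485, 0.0247, 0.0954]
contact_force: [-0.8, -7.1, 5.5]
tool_pos: [0.6482, 0.0272, 0.0954]
contact_force: [-1.9, -7.1, 6.4]
tool_pos: [0.6479, 0.0297, 0.0954]
contact_force: [0.2, -7.3, 5.7]
```

```bash
for i in 1 2 3 4; do python3 -m inch '0 0.0015 0 0 0 0 0.02;0 0.001 0 0 0 0 0.02;0 0 0 0 0 0 0.02' | grep -E "pos|contact"; done
```

```text
tool_pos: [0.6476, 0.0322, 0.0954]
contact_force: [-1.1, -8.4, 6.2]
tool_pos: [0.6473, 0.0347, 0.0954]
contact_force: [-0.8, -7.2, 6.0]
tool_pos: [0.647, 0.0371, 0.0954]
contact_force: [-1.0, -6.8, 7.0]
tool_pos: [0.6467, 0.0396, 0.0954]
contact_force: [-0.6, -7.6, 7.0]
```

```bash
for i in 1 2 3 4; do python3 -m inch '0 0.0015 0 0 0 0 0.02;0 0.001 0 0 0 0 0.02;0 0 0 0 0 0 0.02' | grep -E "pos|contact"; done
```

```text
tool_pos: [0.6463, 0.0421, 0.0954]
contact_force: [-1.1, -7.3, 6.5]
tool_pos: [0.646, 0.0446, 0.0954]
contact_force: [-0.5, -7.3, 6.5]
tool_pos: [0.6457, 0.0471, 0.0954]
contact_force: [-0.9, -6.0, 5.5]
tool_pos: [0.6453, 0.0497, 0.0953]
contact_force: [-1.0, -5.7, 6.4]
```

```bash
for i in 1 2 3; do python3 -m inch '0 0.0015 0 0 0 0 0.02;0 0.001 0 0 0 0 0.02;0 0 0 0 0 0 0.02' | grep -E "pos|contact"; done
```

```text
tool_pos: [0.6446, 0.0526, 0.0949]
contact_force: [0.2, -2.8, 2.0]
tool_pos: [0.6441, 0.0555, 0.0948]
contact_force: [0.3, -2.0, 1.6]
tool_pos: [0.6438, 0.0578, 0.0949]
contact_force: [-0.3, -3.2, 0.7]
```

The force dropped between y 0.0526 and 0.0578, so that is the hole. I go back to its middle and press down gently.

```bash
python3 -m inch '0 -0.0015 0 0 0 0 0.02;0 -0.001 0 0 0 0 0.02;0 0 0 0 0 0 0.02'; for i in 1 2; do python3 -m inch '0 0 0.0005 0 0 0 0.02;0 0 0.0005 0 0 0 0.02;0 0 0 0 0 0 0.02' | grep -E "pos|contact"; done
```

```text
clock: 17.05
tool_pos: [0.6439, 0.0555, 0.0948]
tool_rot: [3.141, -0.0, -3.019]
contact_force: [-0.6, 2.5, 0.9]
gripper_width: 0.0271
finger_force: 30.0
tool_pos: [0.644, 0.0553, 0.0938]
contact_force: [0.4, 1.8, 0.8]
tool_pos: [0.6439, 0.0553, 0.0926]
contact_force: [0.0, 2.5, -0.4]
```

The tip is almost 3 mm into the hole with no resistance. I continue home.

```bash
for i in 1 2 3 4; do python3 -m inch '0 0 0.001 0 0 0 0.02;0 0 0.001 0 0 0 0.02;0 0 0.001 0 0 0 0.02;0 0 0 0 0 0 0.02' | grep -E "pos|contact"; done
```

```text
tool_pos: [0.6439, 0.0553, 0.0896]
contact_force: [-0.1, 2.6, -1.1]
tool_pos: [0.6439, 0.0553, 0.0866]
contact_force: [-0.3, 1.8, -0.4]
tool_pos: [0.6438, 0.0553, 0.0835]
contact_force: [-0.0, 3.0, -0.6]
tool_pos: [0.6439, 0.0553, 0.0806]
contact_force: [-0.1, 1.8, 1.0]
```

```bash
for i in 1 2 3; do python3 -m inch '0 0 0.0006 0 0 0 0.02;0 0 0 0 0 0 0.02' | grep -E "pos|contact"; done
```

```text
tool_pos: [0.644, 0.0553, 0.0801]
contact_force: [0.5, 2.1, 1.1]
tool_pos: [0.644, 0.0553, 0.0796]
contact_force: [-1.0, 2.8, 3.2]
tool_pos: [0.6441, 0.0553, 0.0794]
contact_force: [-1.5, 2.3, 8.5]
```

```bash
python3 -m inch '0 0 0.0004 0 0 0 0.02;0 0 0 0 0 0 0.02' | grep -E "pos|contact"; python3 -m inch '0 0 0 0 0 0 0.045;0 0 0 0 0 0 0.045;0 0 0 0 0 0 0.045;0 0 0 0 0 0 0.045'; python3 -m inch '0 0 -0.01 0 0 0 0.045;0 0 -0.03 0 0 0 0.045;0 0 -0.04 0 0 0 0.045;0 0 -0.03 0 0 0 0.045;0.04 0 0 0 0 0 0.045;0.04 0 0 0 0 0 0.045;0.04 0 0 0 0 0 0.045;0 0 0 0 0 0 0.045;0 0 0 0 0 0 0.045'; python3 - <<'E'
from h import *
t=imaging.read_camera("top");s=imaging.read_camera("side")
a=cv2.resize(t["color"][110:240,110:310],(400,260),interpolation=2);b=cv2.resize(s["color"][220:350,150:350],(400,260),interpolation=2)
cv2.imwrite("pics/end.png",np.hstack([a,b])[:,:,::-1])
for z in(.075,.081,.107,.0875,.1135): print(z,np.round(proj(s,[.6441,.0553,z]),1))
E
```

```text
tool_pos: [0.6441, 0.0553, 0.0794]
contact_force: [-4.0, 1.3, 13.3]
clock: 20.45
tool_pos: [0.6439, 0.0552, 0.0784]
tool_rot: [-3.142, -0.0, -3.018]
contact_force: [-0.1, 0.2, 0.0]
gripper_width: 0.0452
finger_force: 0.0
clock: 21.35
tool_pos: [0.525, 0.0405, 0.1896]
tool_rot: [-3.141, 0.001, -3.018]
contact_force: [0.3, 0.9, 0.3]
gripper_width: 0.0447
finger_force: 0.0
0.075 [228.  290.1]
0.081 [227.6 287.5]
0.107 [225.9 276.1]
0.0875 [227.2 284.7]
0.1135 [225.4 273.2]
```

View pics/end.png

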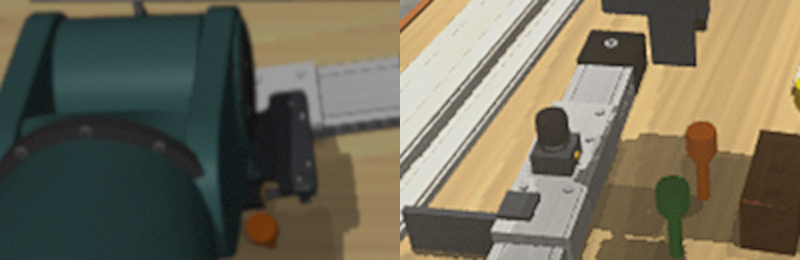

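The end picture shows the knob sitting directly on the guide block (side crop 552,128) with no shank visible. The other pins have not moved.

```bash
python3 -c "
from station import robot
print(robot.job_done())"
```

```text
the job is handed in; nothing more can be done
None
```

The stop is locked and the job is handed in at about 21 s: the tip found the hidden hole, the pin is fully home with its collar down on the guide block, and the gripper has let go and backed clear. The judge's verdict was not shown.

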